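# Unlock the sample slide and bring the dish to the reader's click stop

### The job

The sample slide on the bench is locked: pull the lock clip straight up off the rail and stand it, upright as it sat, on the bench on the robot's side of the rail, clear of it, and let go of it. Then take the carriage by its grip post and slide it along the rail towards the reader until its ball clicks into the notch, and finish there still gripping the post, with the ball settled in the notch. Leave the sample pot, the timer and the roll of tape where they are.

Things in the scene. Friction and masses are not known exactly. Their poses are not given: they have to be found in the camera images.
- rail: Fixed aluminium slide rail on a thin paper sheet, 90 mm wide, 372 mm long; origin at the centre of its underside, z up, y along it in the direction the carriage must slide, x across, away from the robot. Base plate 8 mm thick; along x = 0 runs a web 20 mm wide, its top at z = 30 mm. Beyond it, x 85 to 122 mm, stands a white optical reader box 60 mm high.
- lock_clip: Loose dark steel clip, 44 (x) x 24 (y) x 68 (z) mm, 0.08 to 0.17 kg, straddling the web ahead of the carriage and blocking it; origin at the centre of its underside, between its two feet; axes as the rail's. Seated: origin at rail x = 0, y = 30, z = 12 mm. It stands upright on its feet on a flat surface.
- clip_tab (a point): Centre of the top of the lock clip's grip tab, 68 mm above the clip's origin: an upright block 14 (x) x 22 (y) mm, free from this point down to 42 mm below it. Two sprung balls in the web hold the clip: a straight pull up of about 5 to 12 N frees it in the first 8 mm; 20 mm up it is clear of the rail.
- travel (a joint): Travel of the grey carriage along rail +y, m: 0 to 0.16; starts at 0 to 0.03; the clip stops it at about 0.054. Sliding drags 1 to 4 N. The notch lies at a travel of 0.10 to 0.14, different every time: it must be felt. Going in, the carriage is drawn forward; pushing it on out of the notch takes about 8 to 12 N more than plain sliding.
- carriage: The carriage; origin under its grip post, at the underside of its plate, 31 mm above the rail's underside; axes as the rail's. The post: upright, dark steel, 16 x 16 mm, sides along x and y, free to grip 14 to 64 mm (its top) above the origin. Plate 8 mm thick, x +/-36 mm, y -21 to 95 mm; on it, centred at y = 58 mm, a round white sample dish, 62 mm wide, top 27 mm above the origin.
- detent_ball (a joint): How far the carriage's sprung ball is pressed up out of the notch, m: about 0 when settled in the notch, about 0.003 when it rides on the strip before or after it. The notch has about 1 mm of free play either way; 3 mm off centre the ball is already about 0.0016 up.
- pot: Bystander: sample pot with a yellow screw cap, 48 mm diameter, 61 mm high; origin at the centre of its underside.
- timer: Bystander: white timer lying on the bench, 63 x 69 x 20 mm; origin at the centre of its underside.
- tape_roll: Bystander: roll of masking tape lying flat, 96 mm diameter, 25 mm high; origin at the centre of its underside.
Not all that is in view belongs to the job. Of the things like the lock_clip, leave any that is orange, purple or red; of the rest the larger one is meant.

How it is judged:
On the way, in this order (a step that is already met when the one before it is completed fails the run):
1. the lock clip is lifted off the rail in the fingers (z of lock_clip in the frame of rail above 0.034 m and contact force between the fingers and lock_clip above 0.3 N), for 0.1 s.
2. the lock clip stands on the bench on the robot's side of the rail, let go (x of lock_clip in the frame of rail below -0.05 m and height (world z) of lock_clip below 0.008 m and angle between lock_clip's own z axis and vertical below 0.2 rad and contact force between the fingers and lock_clip below 0.1 N), for 0.2 s.
At the end, for the whole second after the job is handed in: Detent ball at most 1.4 mm above its settled height (carriage within about 2.5 mm of the notch), carriage at rest, carriage held with over 1 N; lock clip untouched, at rest, upright within 0.2 rad on the bench, its centre over 50 mm to the robot's side of the rail's middle (value of joint detent_ball below 0.0014 m and value of joint travel above 0.09 m and velocity of joint travel between -0.005 and 0.005 m/s and contact force between the fingers and carriage above 1 N and x of lock_clip in the frame of rail below -0.05 m and height (world z) of lock_clip below 0.008 m and angle between lock_clip's own z axis and vertical below 0.2 rad and contact force between the arm and lock_clip below 0.1 N and linear speed of lock_clip below 0.02 m/s); the arm keeps its last pose, push and grip.
It fails at once if a bystander is moved by more than 20 mm (distance of any of pot, timer, tape_roll from where it was at the start of the episode above 0.02 m).
It also fails if it takes over 72 s, if anything falls off the work surface, if the arm or the gripper's body presses on something with over 40 N, if the wrist force passes 120 N, or if a joint passes its speed limit or range.

### The arm

A 7-joint arm with a two-finger parallel gripper is mounted at the origin on a cart in front of the work surface, level with it; the furniture and walls round the work are solid. World frame = base frame: x ahead of the robot, y to its left, z up, the work surface at z = 0. Lengths are in m, angles in rad, forces in N, time in s.
With the tool pointing down it reaches from about 0.425 to 0.925 m from the base axis. Payload 6.8 kg.
Tool frame: the origin (TCP) lies at the very end of the fingers, on their centre line; the grasp point (between the pads) lies bot.tcp_to_grasp behind it (bot.tcp_to_grasp is the distance from the TCP to the grasp point, in m); x points along the fingers, z is the direction in which the jaws open and shut, and the axes are right-handed (so a half turn about x gives the same grasp; the last joint's range is limited). The gripper opens to 85 mm and grips with 20 to 120 N. Pads are 22 mm wide; open, the fingers measure 114 mm over their backs; the gripper's body (76 mm by 85 mm) begins 54 mm behind the grasp point. The pads swing forward as they close: fully open they stand 13 mm farther back than shut.
Start: joints at [1.091, 0.477, 0.022, 1.555, -0.011, 1.109, -0.083], TCP at [0.245, -0.629, 0.202] pointing down, gripper open.
Joint ranges: [-2.96, 2.96], [-0.34, 2.1], [-1.41, 1.46], [0.24, 2.44], [-1.37, 4.51], [0.17, 1.92], [-2.96, 2.96]. Speed limits (rad/s): [2.39, 2.39, 3.14, 3.14, 3.14, 3.14, 3.14].

### API

Orientations are given as a 3x3 rotation matrix whose columns are the frame's x, y, z axes.
In Python, from cell import bot gives the robot as it stands.
- The arm moves only by the tool jog_arm, never from a script. Its argument "targets" is a list that holds one entry, the list of rows, each a list of 7 numbers: the opening, from -1 (shut) to 1 (fully open), then the shift along the tool's x, y, z in cm, then the turn, a rotation vector about the tool's x, y, z in rad. A call has 1 to 8 rows; each row shifts and turns the commanded pose from where the row before left it, along the tool's axes as they then stand; what a row does not reach is not made up. A row lasts 1/10 s, in which the tool goes at most 50 mm and 8.59 degrees, less where a joint would pass 70% of its speed; a pose out of reach is approached as far as the arm can. A call is refused whole if a number of a shift passes 5 or a number of a turn 0.15, either way. A call with a gripper value outside its range is refused whole. The fingers move at their own pace and stop on an object; "grip_force" is the grip in N (left out, the last holds). Time passes only in rows, so rows that do not move let the fingers close. It gives the time, the measured TCP pose, the force and the opening at its end, in the units of the state.
- bot.get_obs(): the state, without advancing time (a new reading comes with each control period).
- bot.camera(name): name is "side" or "top" or "wrist"; returns a dict with "pixels" (400x640x3 uint8, red, green, blue), "fx", "fy", "cx", "cy" (pixels), "R" (3x3) and "t" (3): a world point X has camera coordinates R X + t. Camera axes: x right, y down, z forward; pixel columns grow to the right and rows downward; lengths in m; the calibration is good to about 2 mm. A picture is of the moment at which its call begins. There is no depth.
- bot.hand_in(): hands the job in, once; it reports no verdict.
The state is a dict: "time": time; "qpos": joint angles; "qd": joint speeds; "joint_torque": joint torques, N m; "tool_pos": TCP position; "tool_rot": TCP orientation; "wrist_force": force on the tool from outside, world axes, zero at the start; "wrist_torque": the same for the moment, N m; "width": finger opening in m.
Only numpy, scipy, OpenCV 4.12 (cv2) and the standard library are available. Lean on these libraries where they do the work, as an engineer would, in place of code of your own. Each camera call takes 0.05 s, during which the arm holds its last target.

## Working session

There is one attempt and no reset: what is moved stays moved. The work goes in short steps, Python scripts to look and compute and a tool call to move; the robot and the scene stay as the last step left them, time stands still between calls to the robot, and variables do not carry over. Pictures are saved under pics/ and viewed, and the job is handed in when it is done.

Besides the shell and the picture viewer there is one more tool, called after "Request:" in YAML: its name, and indented under it one key for each argument. jog_arm: Moves the arm, as the interface text tells. Its arguments: {"type":"object","properties":{"targets":{"type":"array","items":{"type":"array","items":{"type":"array","items":{"type":"number"}}}},"grip_force":{"type":"number"}},"required":["targets"]}

```bash
ls; mkdir -p pics
python3 - <<'E'
from cell import bot
import cv2,numpy as np
np.set_printoptions(precision=4,suppress=True)
o=bot.get_obs()
for k,v in o.items(): print(k,np.array(v))
print(bot.tcp_to_grasp)
for n in ["side","top","wrist"]:
    c=bot.camera(n); cv2.imwrite(f"pics/{n}0.png",c["pixels"][:,:,::-1]); print(n,c["fx"],c["fy"],c["cx"],c["cy"],c["R"],c["t"], -np.array(c["R"]).T@np.array(c["t"]))
    np.savez(f"pics/{n}0.npz",**c)
E
```

```text
pics
time 0.0
qpos [ 1.0909  0.4778  0.0223  1.5564 -0.0115  1.1093 -0.0831]
qd [ 0.0017  0.0004 -0.0014 -0.001   0.0004  0.0019 -0.0007]
joint_torque [  0.0005 -59.6462   1.6083 -28.1189   0.0125   0.0094   0.    ]
tool_pos [ 0.245  -0.6283  0.2006]
tool_rot [[-0.0008  0.9317  0.3634]
 [ 0.0017  0.3634 -0.9317]
 [-1.     -0.0001 -0.0018]]
wrist_force [-0.028   0.4472 -0.1459]
wrist_torque [ 0.0241 -0.0253 -0.0474]
width 0.0852266823014954
0.0187
side 437.05816253645116 437.05816253645116 316.0497130998689 206.55139012550347 [[-0.853  -0.5218 -0.0116]
 [-0.2149  0.3713 -0.9033]
 [ 0.4757 -0.768  -0.4289]] [0.4971 0.1567 1.0841] [-0.058   1.0338  0.6122]
top 478.4964594019661 478.4964594019661 316.3286131044347 198.20461278485138 [[-0.0108 -0.9998  0.016 ]
 [-0.9987  0.01   -0.0498]
 [ 0.0496 -0.0165 -0.9986]] [0.1121 0.5129 1.5299] [0.4375 0.1322 1.5516]
wrist 330.6413695548858 330.6413695548858 318.0845223638547 205.241189114552 [[ 0.3637 -0.9315 -0.0021]
 [-0.8927 -0.3492  0.2849]
 [-0.2661 -0.1017 -0.9585]] [-0.6748 -0.0378  0.3785] [ 0.3125 -0.6033  0.3722]
```

View pics/top0.png

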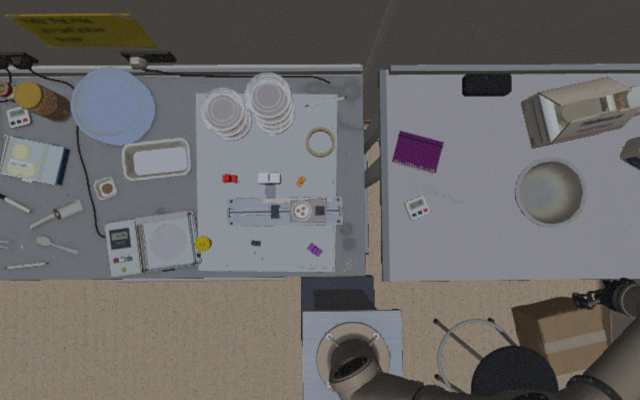

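View pics/side0.png

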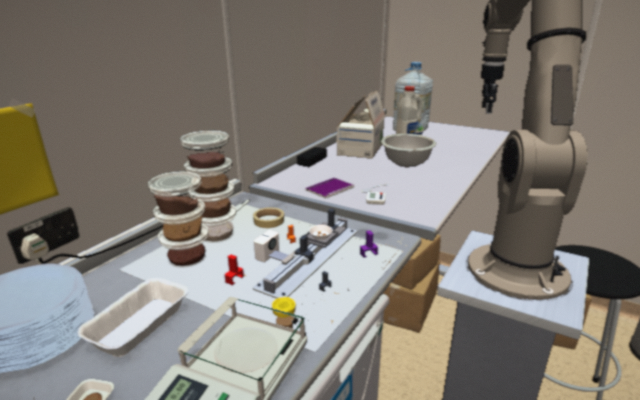

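View pics/wrist0.png

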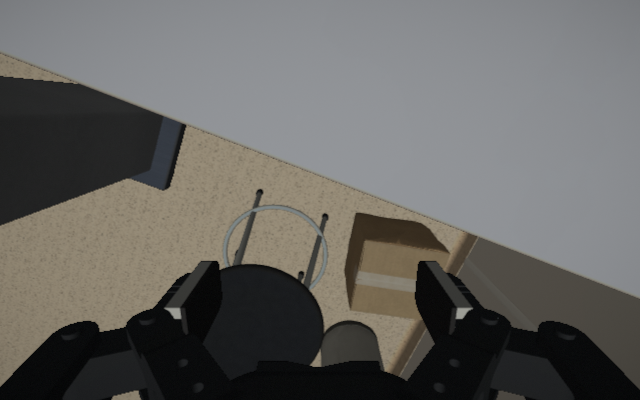

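Run:
```python
import cv2
t=cv2.imread("pics/top0.png")[165:270,185:365]; cv2.imwrite("pics/topz.png",cv2.resize(t,None,fx=4.4,fy=4.4,interpolation=cv2.INTER_CUBIC))
t=cv2.imread("pics/side0.png")[200:330,210:400]; cv2.imwrite("pics/sidez.png",cv2.resize(t,None,fx=4.2,fy=4.2,interpolation=cv2.INTER_CUBIC))
```

```text
(no output)
```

View pics/topz.png

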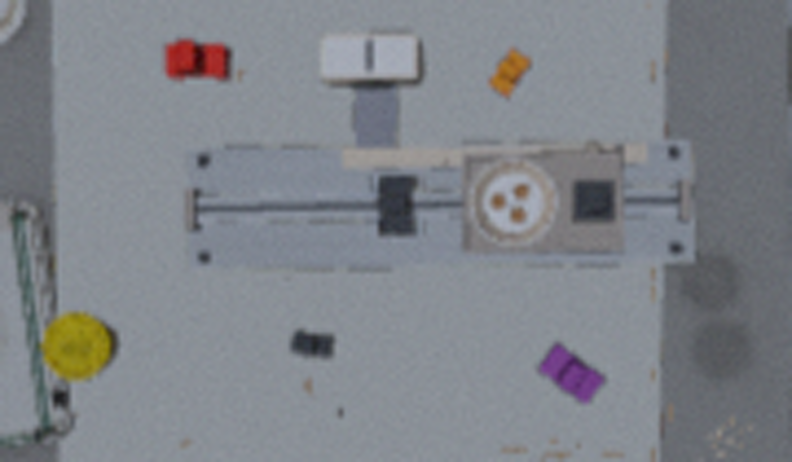

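View pics/sidez.png

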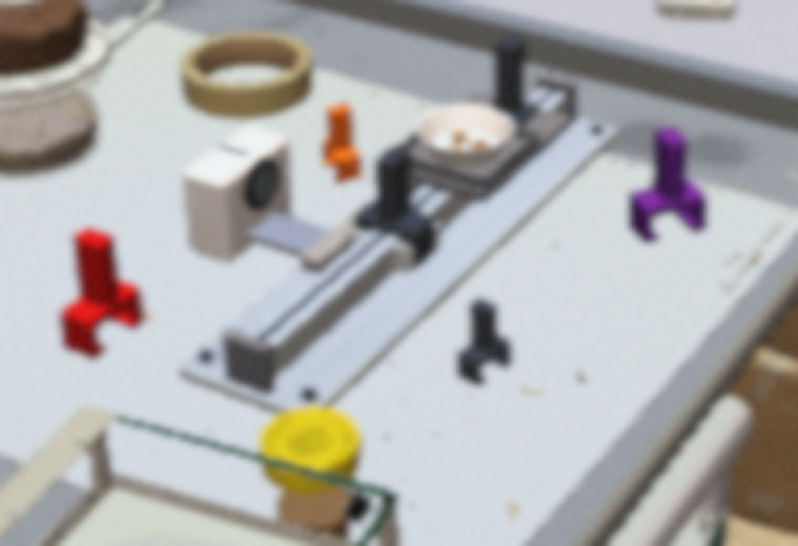

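```bash
cat > h.py <<'E'
import numpy as np,cv2
np.set_printoptions(precision=4,suppress=True)
def ray(c,u,v):
    R=np.array(c["R"]);t=np.array(c["t"])
    d=R.T@np.array([(u-c["cx"])/c["fx"],(v-c["cy"])/c["fy"],1.]); return -R.T@t,d
def plane(c,u,v,z):
    o,d=ray(c,u,v); return o+d*(z-o[2])/d[2]
def proj(c,X):
    p=np.array(c["R"])@np.array(X)+np.array(c["t"]); return np.array([c["fx"]*p[0]/p[2]+c["cx"],c["fy"]*p[1]/p[2]+c["cy"]])
def tri(c1,p1,c2,p2):
    o1,d1=ray(c1,*p1);o2,d2=ray(c2,*p2)
    s=np.linalg.lstsq(np.c_[d1,-d2],o2-o1,rcond=None)[0]
    a,b=o1+s[0]*d1,o2+s[1]*d2; return (a+b)/2,np.linalg.norm(a-b)
E
python3 - <<'E'
from h import *
c=np.load("pics/top0.npz"); s=np.load("pics/side0.npz")
im=c["pixels"]; g=im.max(2)
m=((g<75)).astype(np.uint8)
n,l,st,ce=cv2.connectedComponentsWithStats(m)
for i in range(1,n):
    x,y,w,h,a=st[i]
    if a>8 and 220<ce[i][0]<350 and 185<ce[i][1]<265: print("blob",st[i],ce[i],plane(c,*ce[i],0.08),plane(c,*ce[i],0.095))
def Z(x,y): return 185+x/4.4-.5+.5/4.4,165+y/4.4-.5+.5/4.4
for nm,p in dict(TL=(190,152),TR=(692,142),BR=(694,262),BL=(190,266),webL=(194,208),webR=(688,201)).items():
    print(nm,plane(c,*Z(*p),0.008 if 'web' not in nm else .03))
yel=((im[...,0]>150)&(im[...,1]>130)&(im[...,2]<80)).astype(np.uint8)
n,l,st,ce=cv2.connectedComponentsWithStats(yel)
print([ (st[i][4],plane(c,*ce[i],.061)) for i in range(1,n) if st[i][4]>50])
def S(x,y): return 210+x/4.2-.4,200+y/4.2-.4
tab=S(395,157); post=S(510,46)
print("tab",tri(c,Z(397,203),s,tab)); print("post",tri(c,Z(594,201),s,post))
print("small",plane(c,*Z(313,344),.03),"purple",plane(c,*Z(571,372),.05))
E
```

```text
blob [271 205   8  13  88] [274.5    211.1591] [0.4721 0.2368 0.08  ] [0.4717 0.2357 0.095 ]
blob [316 207   8   8  61] [319.5082 210.3279] [0.4732 0.0985 0.08  ] [0.4728 0.0988 0.095 ]
blob [252 241   8   4  29] [255.4138 242.5517] [0.3766 0.2957 0.08  ] [0.3773 0.294  0.095 ]
TL [0.514  0.3918 0.008 ]
TR [0.5176 0.024  0.008 ]
BR [0.4296 0.0237 0.008 ]
BL [0.4307 0.392  0.008 ]
webL [0.4724 0.3853 0.03  ]
webR [0.4738 0.029  0.03  ]
[]
tab (array([0.4736, 0.2363, 0.0734]), np.float64(0.00030450337963520583))
post (array([0.4732, 0.0985, 0.0892]), np.float64(0.00031687330043381277))
small [0.3738 0.3002 0.03  ] purple [0.3527 0.1152 0.05  ]
```

Request:
jog_arm:
  targets:
    - [[1,-1,5,0,-0.15,0,0],[1,-1,5,0,-0.15,0,0],[1,-1,5,0,-0.15,0,0],[1,-1,5,0,-0.15,0,0],[1,-1,5,0,-0.15,0,0],[1,0,5,0,-0.15,0,0],[1,0,5,0,-0.15,0,0],[1,0,5,0,-0.15,0,0]]

```text
time: 0.95
tool_pos: [0.4778, -0.3351, 0.2504]
tool_rot: [[0.0, -0.008, 1.0], [0.0, 1.0, 0.008], [-1.0, 0.0, 0.0]]
wrist_force: [0.3, 1.1, 0.5]
width: 0.0852
```

Request:
jog_arm:
  targets:
    - [[1,0,5,0,0,0,0],[1,0,5,0,0,0,0],[1,0,5,0,0,0,0],[1,0,5,0,0,0,0],[1,0,5,0,0,0,0],[1,0,5,0,0,0,0],[1,0,5,0,0,0,0],[1,0,5,0,0,0,0]]

```text
time: 1.75
tool_pos: [0.4758, 0.0643, 0.2507]
tool_rot: [[0.0, -0.001, 1.0], [-0.0, 1.0, 0.001], [-1.0, -0.0, 0.0]]
wrist_force: [0.4, 0.4, -1.0]
width: 0.0856
```

Request:
jog_arm:
  targets:
    - [[1,0,5,0,0,0,0],[1,0,5,0,0,0,0],[1,0,0,0,0,0,0],[1,0,0,0,0,0,0]]

```text
time: 2.15
tool_pos: [0.4757, 0.1636, 0.2504]
tool_rot: [[-0.001, -0.004, 1.0], [-0.0, 1.0, 0.004], [-1.0, -0.0, -0.001]]
wrist_force: [0.4, -0.2, -0.5]
width: 0.0853
```

Run:
```python
from cell import bot
from h import *
c=bot.camera("wrist"); cv2.imwrite("pics/w1.png",c["pixels"][:,:,::-1]); np.savez("pics/w1.npz",**c)
o=bot.get_obs();print(o["time"],o["tool_pos"],o["qpos"],o["wrist_force"])
for n,X in dict(tab=(.473,.237,.08),post=(.473,.098,.095)).items(): print(n,proj(c,X))
```

```text
2.2 [0.476  0.1619 0.2502] [ 0.1503  0.2097 -0.6861  1.8627  0.1473  1.1209 -0.5884] [-0.1056 -0.4368  0.763 ]
tab [316.0158 105.1282]
post [315.54  241.349]
```

View pics/w1.png

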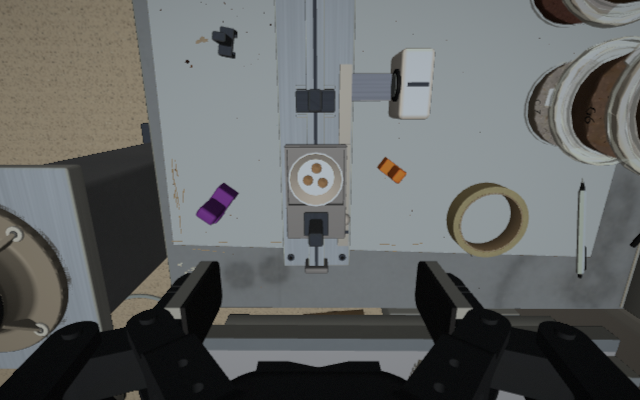

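Request:
jog_arm:
  targets:
    - [[1,0,5,-0.3,0,0,0],[1,2,2.4,0,0,0,0],[1,5,0,0,0,0,0],[1,4,0,0,0,0,0],[1,2,0,0,0,0,0],[1,0,0,0,0,0,0],[1,0,0,0,0,0,0]]

```text
time: 2.9
tool_pos: [0.4739, 0.2352, 0.1211]
tool_rot: [[0.0, 0.001, 1.0], [-0.0, 1.0, -0.001], [-1.0, -0.0, 0.0]]
wrist_force: [0.4, 1.1, 0.1]
width: 0.0856
```

Run:
```python
from cell import bot
from h import *
for n in ["wrist","side"]:
    c=bot.camera(n); cv2.imwrite(f"pics/{n}2.png",c["pixels"][:,:,::-1]); np.savez(f"pics/{n}2.npz",**c)
    if n=="wrist":
        for k,X in dict(tab=(.473,.237,.08),post=(.473,.098,.095)).items(): print(k,proj(c,X))
o=bot.get_obs();print(o["time"],o["tool_pos"],o["wrist_force"])
t=cv2.imread("pics/side2.png")[170:330,210:400]; cv2.imwrite("pics/side2z.png",cv2.resize(t,None,fx=3.5,fy=3.5,interpolation=cv2.INTER_CUBIC))
```

```text
tab [316.9962 214.596 ]
post [317.2487 396.4961]
3.0 [0.4745 0.2363 0.1222] [ 0.2948 -0.3466 -0.2036]
```

View pics/wrist2.png

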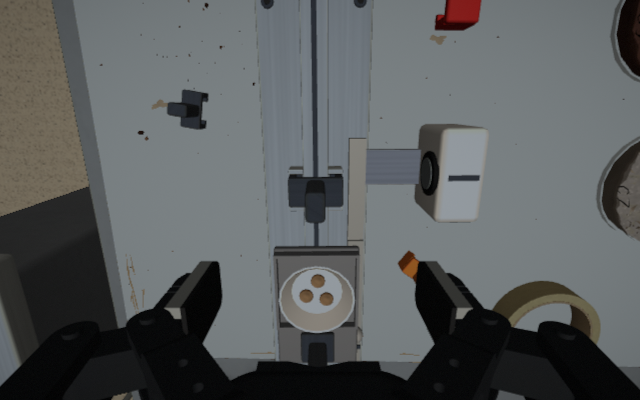

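View pics/side2z.png

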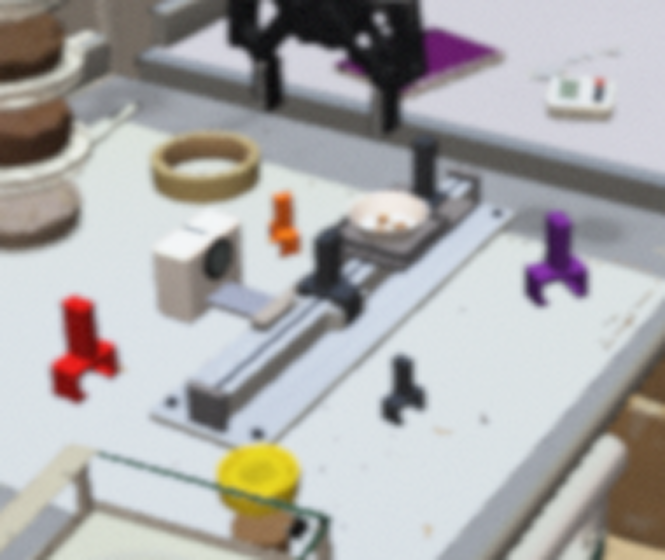

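Request:
jog_arm:
  targets:
    - [[1,3.5,0.1,-0.1,0,0,0],[1,2.5,0,0,0,0,0],[1,1.5,0,0,0,0,0],[1,0,0,0,0,0,0],[-1,0,0,0,0,0,0],[-1,0,0,0,0,0,0],[-1,0,0,0,0,0,0],[-1,0,0,0,0,0,0]]
  grip_force: 60

```text
time: 3.8
tool_pos: [0.4727, 0.2377, 0.0464]
tool_rot: [[0.001, -0.001, 1.0], [0.0, 1.0, 0.001], [-1.0, 0.0, 0.001]]
wrist_force: [0.3, -0.7, 0.5]
width: 0.0282
```

Request:
jog_arm:
  targets:
    - [[-1,0,0,0,0,0,0],[-1,0,0,0,0,0,0],[-1,0,0,0,0,0,0]]

```text
time: 4.1
tool_pos: [0.4723, 0.2376, 0.0463]
tool_rot: [[0.001, -0.001, 1.0], [-0.0, 1.0, 0.001], [-1.0, -0.0, 0.001]]
wrist_force: [-1.1, 0.1, 7.5]
width: 0.0114
```

Request:
jog_arm:
  targets:
    - [[-1,0,0,0,0,0,0],[-1,0,0,0,0,0,0]]

```text
time: 4.3
tool_pos: [0.4723, 0.2376, 0.0463]
tool_rot: [[0.001, -0.001, 1.0], [-0.0, 1.0, 0.001], [-1.0, -0.0, 0.001]]
wrist_force: [-1.8, -0.7, 5.1]
width: 0.0112
```

Run:
```python
from cell import bot
from h import *
for n in ["wrist","side"]:
    c=bot.camera(n); cv2.imwrite(f"pics/{n}3.png",c["pixels"][:,:,::-1])
o=bot.get_obs();print(o["time"],o["tool_pos"],o["wrist_force"],o["width"])
t=cv2.imread("pics/side3.png")[170:330,210:400]; cv2.imwrite("pics/side3z.png",cv2.resize(t,None,fx=3.5,fy=3.5,interpolation=cv2.INTER_CUBIC))
```

```text
4.4 [0.4722 0.2376 0.0463] [-1.5871 -0.7139  5.8139] 0.011264326505845922
```

View pics/wrist3.png

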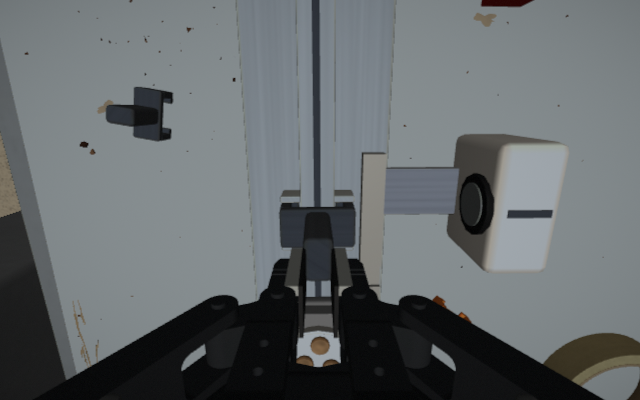

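View pics/side3z.png

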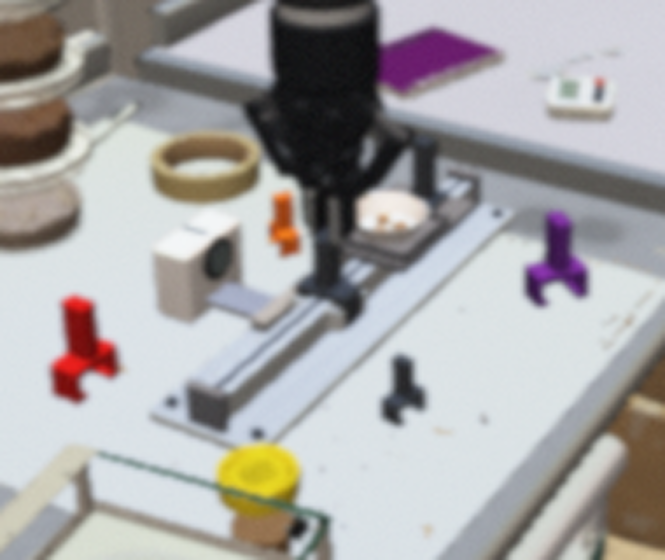

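Run:
```python
from cell import bot
from h import *
c=bot.camera("wrist"); np.savez("pics/w4.npz",**c)
for y in (.22,.226,.237,.248): print(y,proj(c,(.466,y,.08)),proj(c,(.48,y,.08)),proj(c,(.48,y,.038)))
print("body front corners",proj(c,(.4505,.2495,.038)),proj(c,(.4945,.2495,.038)))
t=c["pixels"][180:380,220:420,::-1]; cv2.imwrite("pics/w4z.png",cv2.resize(t,None,fx=3,fy=3,interpolation=cv2.INTER_CUBIC))
```

```text
0.22 [305.1229 302.3178] [334.5404 302.3571] [331.1821 262.5939]
0.226 [305.0009 291.1614] [334.7407 291.2017] [331.3121 253.3851]
0.237 [304.7701 270.06  ] [335.1197 270.1021] [331.5563 236.0791]
0.248 [304.5298 248.0753] [335.5146 248.1193] [331.8086 218.2024]
body front corners [280.2977 215.6431] [357.1767 215.7562]
```

View pics/w4z.png

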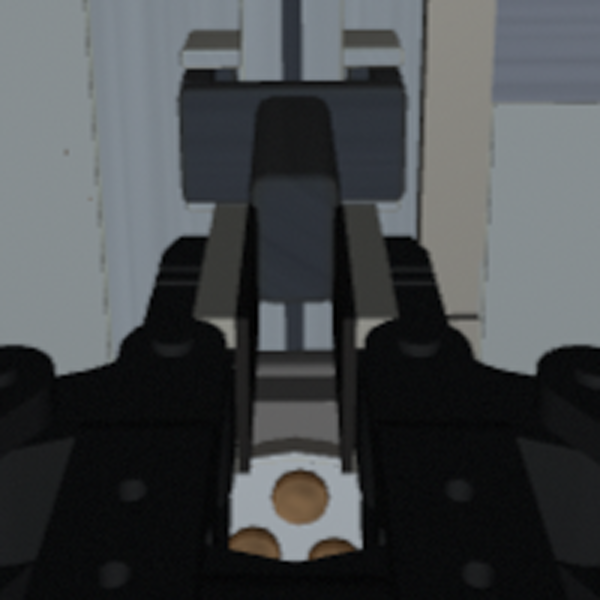

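Run:
```python
from cell import bot
from h import *
s=bot.camera("side");w=np.load("pics/w4.npz"); t=bot.camera("top")
im=s["pixels"][:,:,::-1].copy(); wi=w["pixels"][:,:,::-1].copy(); ti=t["pixels"][:,:,::-1].copy()
def up(i,x0,x1,y0,y1,f,c,pts,n):
    o=cv2.resize(i[y0:y1,x0:x1],None,fx=f,fy=f,interpolation=cv2.INTER_CUBIC)
    for X,col in pts:
        p=proj(c,X); cv2.circle(o,(int((p[0]+.5-x0)*f),int((p[1]+.5-y0)*f)),3,col,-1)
    cv2.imwrite(n,o)
pts=[((.4722,.2376,.0463),(0,0,255)),((.4722,.2266,.0463),(0,0,255)),((.4722,.2486,.0463),(0,0,255)),((.4722,.2376,.08),(0,255,0)),((.4722,.2376,.012),(255,0,0))]
up(im,250,360,200,310,7,s,pts,"pics/s5.png"); up(wi,220,420,180,380,3,w,pts,"pics/w5.png"); up(ti,230,330,170,250,7,t,pts,"pics/t5.png")
```

```text
(no output)
```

View pics/s5.png

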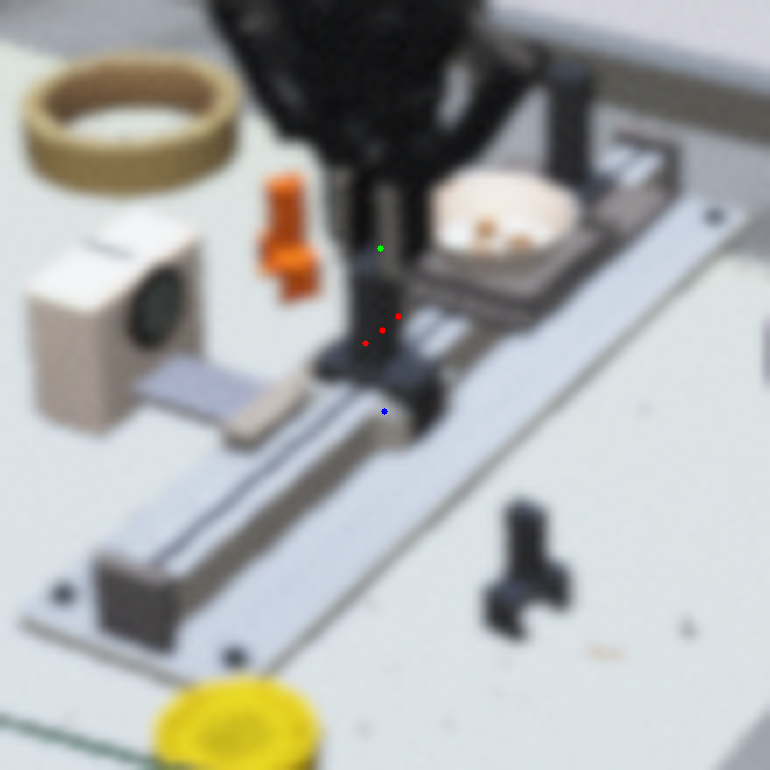

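View pics/w5.png

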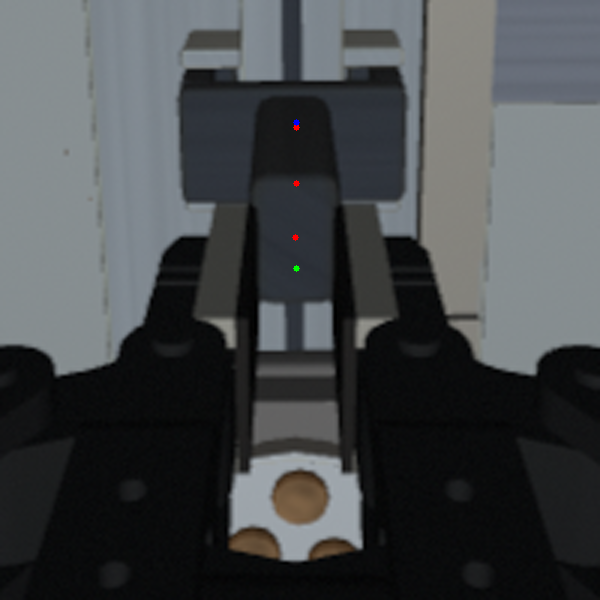

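View pics/t5.png

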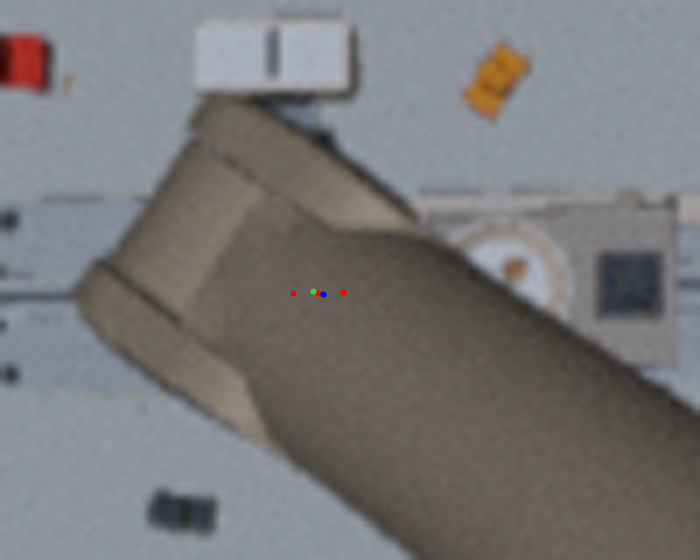

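Request:
jog_arm:
  targets:
    - [[-0.2,0,0,0,0,0,0],[-0.2,0,0,0,0,0,0],[-0.2,0,0,0,0,0,0],[-0.2,0.3,0.4,0,0,0,0],[-0.2,0,0,0,0,0,0]]

```text
time: 5.05
tool_pos: [0.4719, 0.242, 0.0423]
tool_rot: [[-0.0, -0.002, 1.0], [0.0, 1.0, 0.002], [-1.0, 0.0, -0.0]]
wrist_force: [0.2, -1.3, -0.3]
width: 0.034
```

Run:
```python
from cell import bot
from h import *
w=bot.camera("wrist"); wi=w["pixels"][:,:,::-1]
cv2.imwrite("pics/w6.png",cv2.resize(wi[180:380,200:440],None,fx=3,fy=3,interpolation=cv2.INTER_CUBIC))
```

```text
(no output)
```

View pics/w6.png

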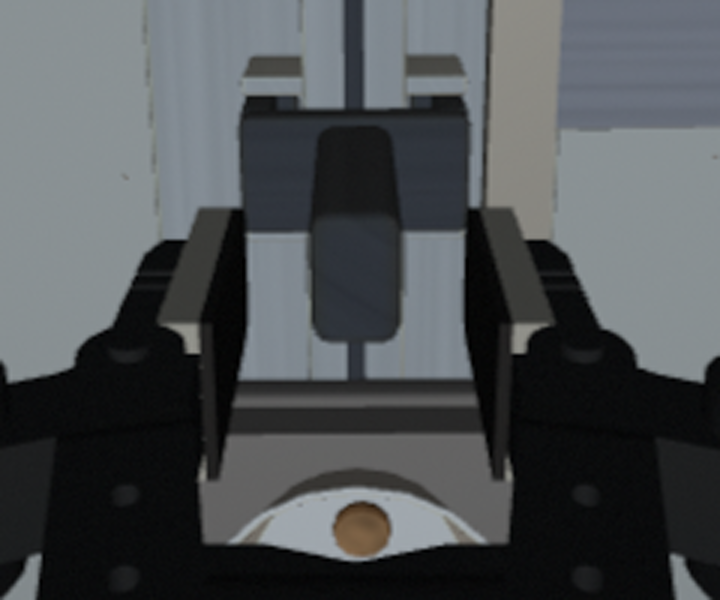

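Run:
```python
from cell import bot
from h import *
s=bot.camera("side");w=bot.camera("wrist")
np.savez("pics/s7.npz",**s);np.savez("pics/w7.npz",**w)
im=s["pixels"][:,:,::-1].copy()
f=9;x0,y0=260,190
o=cv2.resize(im[y0:y0+65,x0:x0+85],None,fx=f,fy=f,interpolation=cv2.INTER_CUBIC)
o=cv2.convertScaleAbs(o,alpha=1.8)
cv2.imwrite("pics/s7.png",o)
q=bot.get_obs();R=np.array(q["tool_rot"]);T=np.array(q["tool_pos"]);print(T,q["width"])
for sgn in(-1,1):
  for b in (0,.015,.03):
    for yy in (-.011,.011):
      X=T+R@np.array([-b,yy,sgn*q["width"]/2]); ps=proj(s,X);pw=proj(w,X)
      print(sgn,b,yy,"side zoom",((ps+.5-[x0,y0])*f).round(),"wrist zoom",((pw+.5-[200,180])*3).round())
```

```text
[0.472  0.2415 0.0425] 0.034470664948543374
-1 0 -0.011 side zoom [468. 531.] wrist zoom [265. 238.]
-1 0 0.011 side zoom [426. 567.] wrist zoom [262. 128.]
-1 0.015 -0.011 side zoom [467. 485.] wrist zoom [258. 276.]
-1 0.015 0.011 side zoom [425. 520.] wrist zoom [254. 158.]
-1 0.03 -0.011 side zoom [466. 438.] wrist zoom [249. 320.]
-1 0.03 0.011 side zoom [424. 473.] wrist zoom [245. 193.]
1 0 -0.011 side zoom [365. 500.] wrist zoom [448. 238.]
1 0 0.011 side zoom [322. 534.] wrist zoom [451. 128.]
1 0.015 -0.011 side zoom [364. 454.] wrist zoom [455. 276.]
1 0.015 0.011 side zoom [321. 488.] wrist zoom [459. 158.]
1 0.03 -0.011 side zoom [362. 408.] wrist zoom [464. 320.]
1 0.03 0.011 side zoom [319. 441.] wrist zoom [469. 193.]
```

View pics/s7.png

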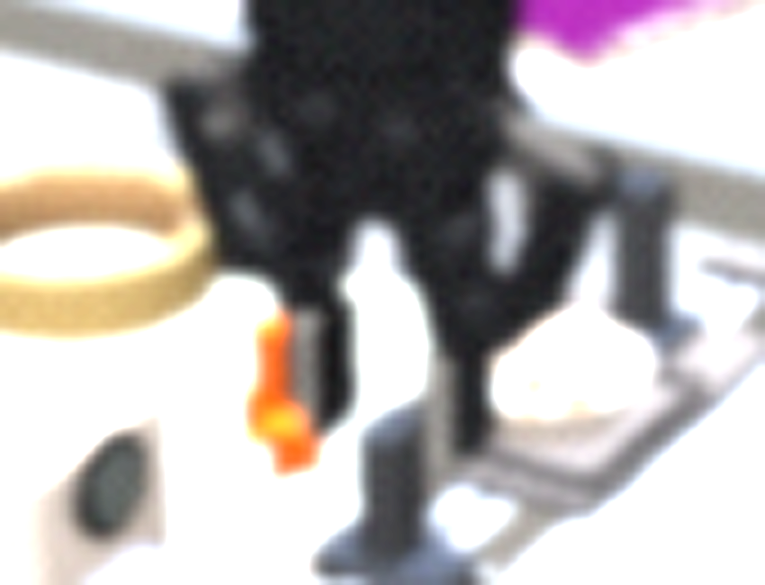

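Request:
jog_arm:
  targets:
    - [[1,0,0,0,0,0,0],[1,0,0,0,0,0,0],[1,0,0,0,0,0,0],[1,0,0,0,0,0,0],[1,0.6,0,0,0,0,0],[1,0.6,0,0,0,0,0],[1,0,0,0,0,0,0]]

```text
time: 5.9
tool_pos: [0.4714, 0.2409, 0.0295]
tool_rot: [[-0.002, -0.001, 1.0], [-0.001, 1.0, 0.001], [-1.0, -0.001, -0.002]]
wrist_force: [-0.3, 0.6, 0.2]
width: 0.0855
```

Request:
jog_arm:
  targets:
    - [[1,0.5,0,0,0,0,0],[1,0.4,0,0,0,0,0],[1,0,0,0,0,0,0],[-0.5,0,0,0,0,0,0],[-0.5,0,0,0,0,0,0],[-0.5,0,0,0,0,0,0],[-0.5,0,0,0,0,0,0]]
  grip_force: 30

```text
time: 6.6
tool_pos: [0.4722, 0.2415, 0.0218]
tool_rot: [[0.0, -0.001, 1.0], [0.0, 1.0, 0.001], [-1.0, 0.0, 0.0]]
wrist_force: [-0.4, 0.4, 0.5]
width: 0.0288
```

Run:
```python
from cell import bot
from h import *
w=bot.camera("wrist"); wi=w["pixels"][:,:,::-1]
cv2.imwrite("pics/w8.png",cv2.resize(wi[180:380,200:440],None,fx=3,fy=3,interpolation=cv2.INTER_CUBIC))
im=bot.camera("side")["pixels"][:,:,::-1]
o=cv2.resize(im[190:265,260:345],None,fx=9,fy=9,interpolation=cv2.INTER_CUBIC)
cv2.imwrite("pics/s8.png",cv2.convertScaleAbs(o[:600],alpha=1.8))
o=bot.get_obs(); print(o["tool_pos"],o["wrist_force"],o["width"],o["time"])
```

```text
[0.4722 0.2414 0.0217] [0.7941 0.0074 0.2524] 0.02101998272942324 6.7
```

View pics/w8.png

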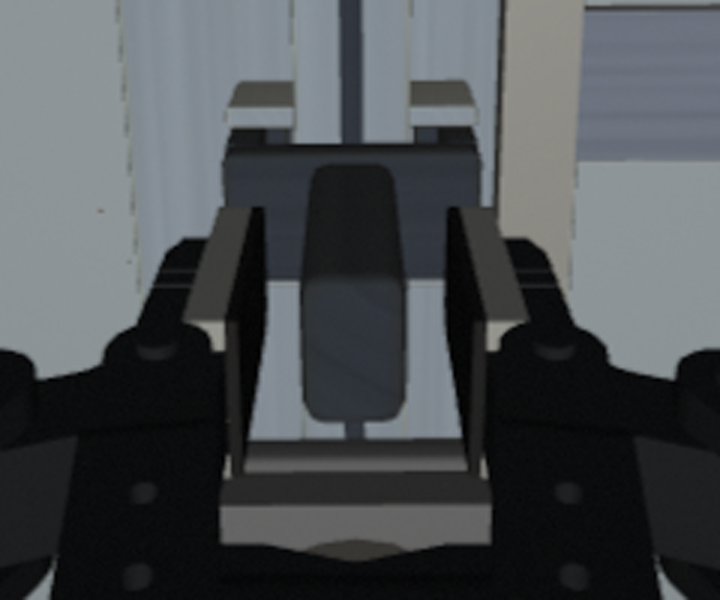

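View pics/s8.png

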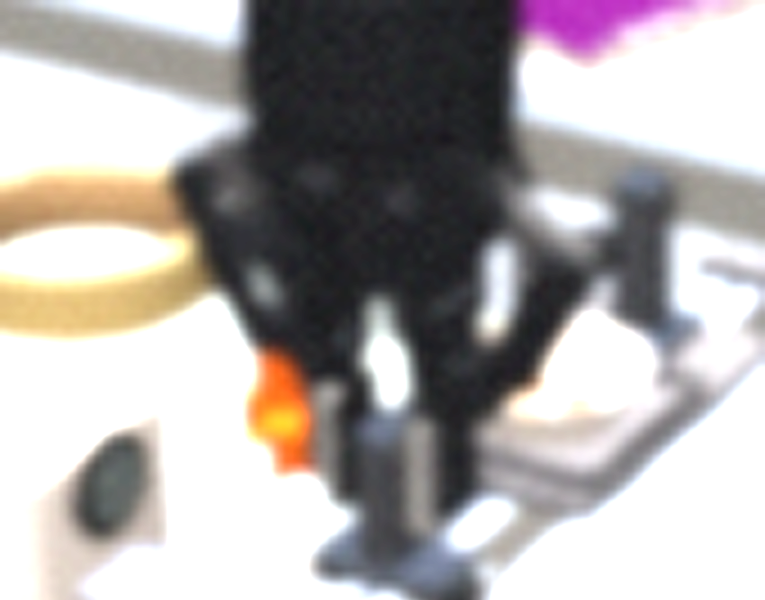

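Request:
jog_arm:
  targets:
    - [[-0.5,0,0.2,0,0,0,0],[-1,0,0,0,0,0,0],[-1,0,0,0,0,0,0],[-1,0,0,0,0,0,0],[-1,0,0,0,0,0,0]]
  grip_force: 60

```text
time: 7.2
tool_pos: [0.472, 0.2439, 0.0219]
tool_rot: [[0.0, -0.001, 1.0], [0.0, 1.0, 0.001], [-1.0, 0.0, 0.0]]
wrist_force: [-2.6, 0.1, 4.9]
width: 0.0128
```

Request:
jog_arm:
  targets:
    - [[-1,-0.3,0,0,0,0,0],[-1,-0.3,0,0,0,0,0],[-1,-0.3,0,0,0,0,0]]

```text
time: 7.5
tool_pos: [0.4721, 0.2427, 0.0306]
tool_rot: [[-0.001, -0.0, 1.0], [-0.001, 1.0, 0.0], [-1.0, -0.001, -0.001]]
wrist_force: [0.9, -0.5, -0.7]
width: 0.0131
```

Request:
jog_arm:
  targets:
    - [[-1,-0.4,0,0,0,0,0],[-1,-0.5,0,0,0,0,0],[-1,-0.5,0,0,0,0,0],[-1,-0.7,0,0,0,0,0],[-1,-0.7,0,0,0,0,0],[-1,0,0,0,0,0,0]]

```text
time: 8.1
tool_pos: [0.4729, 0.2439, 0.0599]
tool_rot: [[0.002, -0.001, 1.0], [0.001, 1.0, 0.001], [-1.0, 0.001, 0.002]]
wrist_force: [-0.7, 0.6, -1.1]
width: 0.0126
```

Run:
```python
from cell import bot
from h import *
w=bot.camera("wrist"); wi=w["pixels"][:,:,::-1]
cv2.imwrite("pics/w9.png",cv2.resize(wi[100:380,160:480],None,fx=2.1,fy=2.1,interpolation=cv2.INTER_CUBIC))
im=bot.camera("side")["pixels"][:,:,::-1]
o=cv2.resize(im[170:290,230:360],None,fx=5,fy=5,interpolation=cv2.INTER_CUBIC)
cv2.imwrite("pics/s9.png",cv2.convertScaleAbs(o[:600],alpha=1.8))
o=bot.get_obs(); print(o["tool_pos"],o["wrist_force"],o["width"],o["time"])
```

```text
[0.4723 0.2434 0.0589] [ 0.1655  0.4442 -1.122 ] 0.013090243084796836 8.2
```

View pics/w9.png

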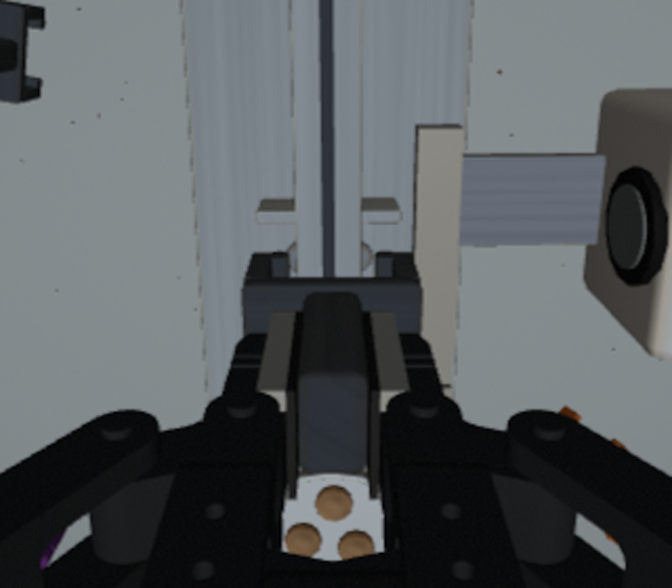

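View pics/s9.png

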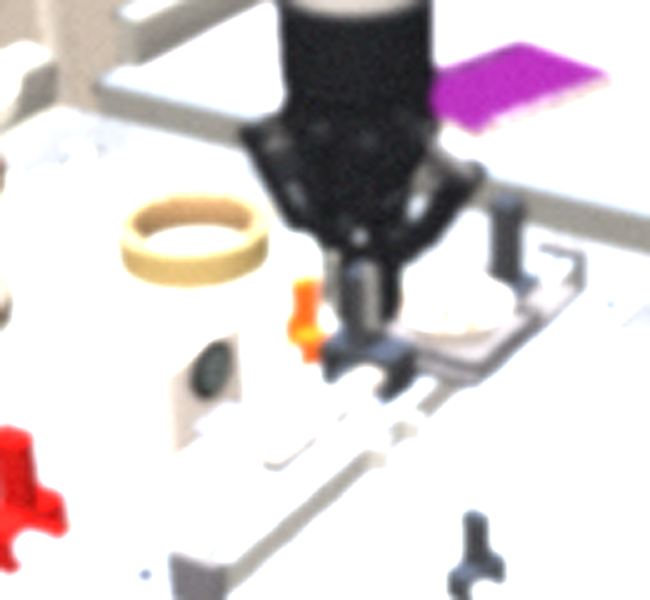

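Request:
jog_arm:
  targets:
    - [[-1,-0.5,0,-2,0,0,0],[-1,0,0,-3,0,0,0],[-1,0,-0.7,-2.3,0,0,0],[-1,0,-0.7,-2,0,0,0],[-1,0,0,0,0,0,0],[-1,2,0,0,0,0,0],[-1,1.5,0,0,0,0,0],[-1,0,0,0,0,0,0]]

```text
time: 9.0
tool_pos: [0.3785, 0.2287, 0.0272]
tool_rot: [[-0.003, -0.001, 1.0], [-0.001, 1.0, 0.001], [-1.0, -0.001, -0.003]]
wrist_force: [0.4, -0.2, -1.4]
width: 0.013
```

Run:
```python
from cell import bot
from h import *
im=bot.camera("side")["pixels"][:,:,::-1]
o=cv2.resize(im[190:310,260:390],None,fx=5,fy=5,interpolation=cv2.INTER_CUBIC)
cv2.imwrite("pics/s10.png",o[:600])
o=bot.get_obs(); print(o["tool_pos"],o["wrist_force"],o["width"],o["time"],o["qpos"])
```

```text
[0.3789 0.2292 0.0281] [-0.456  -0.1811 -0.9217] 0.012979107834517127 9.05 [-0.1568  0.4436 -0.6242  2.1982  0.4425  0.6242 -1.0999]
```

View pics/s10.png

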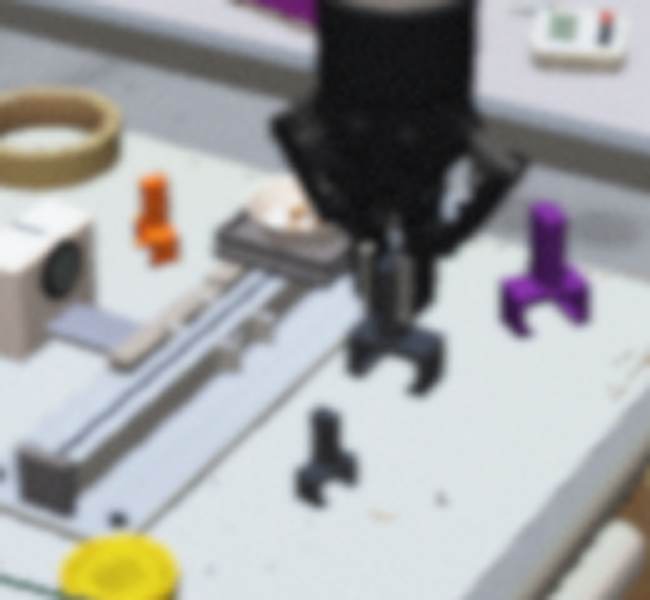

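Request:
jog_arm:
  targets:
    - [[-1,0.8,0,0,0,0,0],[-1,0.5,0,0,0,0,0],[-1,0.2,0,0,0,0,0],[-1,0,0,0,0,0,0]]

```text
time: 9.45
tool_pos: [0.3791, 0.2293, 0.0135]
tool_rot: [[-0.0, -0.001, 1.0], [-0.0, 1.0, 0.001], [-1.0, -0.0, -0.0]]
wrist_force: [0.0, -0.5, -0.9]
width: 0.0132
```

Request:
jog_arm:
  targets:
    - [[-1,0.1,0,0,0,0,0],[-1,0.1,0,0,0,0,0],[-1,0,0,0,0,0,0]]

```text
time: 9.75
tool_pos: [0.3792, 0.2293, 0.0117]
tool_rot: [[0.0, -0.001, 1.0], [-0.0, 1.0, 0.001], [-1.0, -0.0, 0.0]]
wrist_force: [0.1, -0.1, -2.1]
width: 0.0133
```

Request:
jog_arm:
  targets:
    - [[-1,0.1,0,0,0,0,0],[-1,0.1,0,0,0,0,0],[-1,0,0,0,0,0,0]]

```text
time: 10.05
tool_pos: [0.3792, 0.2294, 0.0098]
tool_rot: [[0.0, -0.001, 1.0], [-0.0, 1.0, 0.001], [-1.0, -0.0, 0.0]]
wrist_force: [-1.7, -0.6, 3.7]
width: 0.0131
```

Request:
jog_arm:
  targets:
    - [[0,0,0,0,0,0,0],[0,0,0,0,0,0,0],[0,0,0,0,0,0,0],[0,0,0,0,0,0,0],[0,-3,0,0,0,0,0],[0,-5,0,0,0,0,0],[0,-3,0,0,0,0,0],[0,0,0,0,0,0,0]]

```text
time: 10.85
tool_pos: [0.3816, 0.2312, 0.1234]
tool_rot: [[0.007, -0.001, 1.0], [0.003, 1.0, 0.001], [-1.0, 0.003, 0.007]]
wrist_force: [0.4, 0.1, 0.5]
width: 0.0427
```

Run:
```python
from cell import bot
from h import *
im=bot.camera("side")["pixels"][:,:,::-1]
o=cv2.resize(im[190:310,260:390],None,fx=5,fy=5,interpolation=cv2.INTER_CUBIC)
cv2.imwrite("pics/s11.png",o[:600])
w=bot.camera("wrist");np.savez("pics/w11.npz",**w); cv2.imwrite("pics/w11.png",w["pixels"][:,:,::-1])
o=bot.get_obs(); print(o["tool_pos"],o["wrist_force"],o["width"],o["time"],o["qpos"])
```

```text
[0.3795 0.2292 0.12  ] [-0.3847 -0.0532 -0.1637] 0.042523320372260504 10.95 [-0.0358  0.2859 -0.7378  2.1302  0.2655  0.8137 -0.937 ]
```

View pics/s11.png

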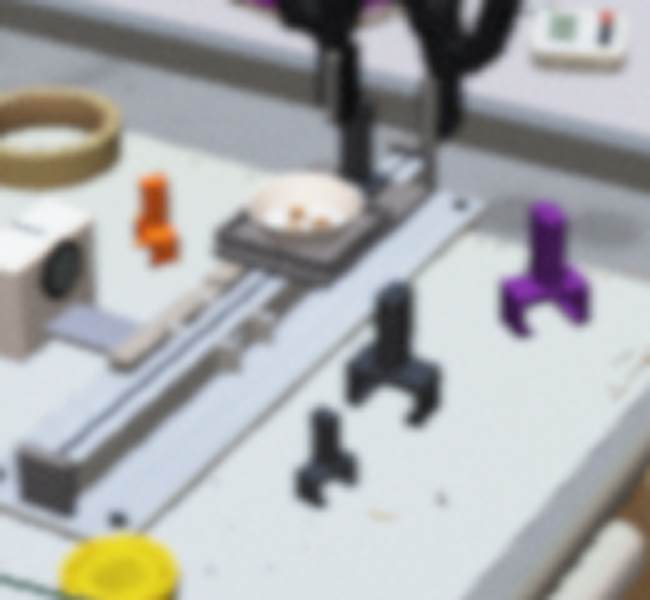

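View pics/w11.png

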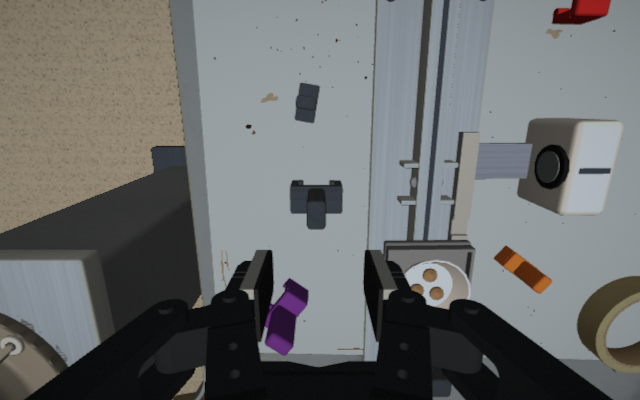

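Request:
jog_arm:
  targets:
    - [[0,0,-4,3,0,0,0],[0,0,-4,3,0,0,0],[0,0,-3,3,0,0,0],[0,0,-1.8,0.3,0,0,0],[0,0,0,0,0,0,0]]

```text
time: 11.45
tool_pos: [0.4719, 0.0978, 0.1176]
tool_rot: [[-0.004, 0.005, 1.0], [-0.002, 1.0, -0.005], [-1.0, -0.002, -0.004]]
wrist_force: [-0.1, -0.4, -0.2]
width: 0.0428
```

Request:
jog_arm:
  targets:
    - [[0,2,0,0,0,0,0],[0,2,0,0,0,0,0],[0,0,0,0,0,0,0],[0,0,0,0,0,0,0]]

```text
time: 11.85
tool_pos: [0.4711, 0.1024, 0.0791]
tool_rot: [[-0.002, -0.003, 1.0], [0.0, 1.0, 0.003], [-1.0, 0.0, -0.002]]
wrist_force: [-0.0, -0.5, 0.4]
width: 0.0427
```

Run:
```python
from cell import bot
from h import *
im=bot.camera("side")["pixels"][:,:,::-1]
o=cv2.resize(im[160:280,260:400],None,fx=5,fy=5,interpolation=cv2.INTER_CUBIC)
cv2.imwrite("pics/s12.png",cv2.convertScaleAbs(o[:600],alpha=1.5))
w=bot.camera("wrist");np.savez("pics/w12.npz",**w); cv2.imwrite("pics/w12.png",w["pixels"][:,:,::-1])
o=bot.get_obs(); print(o["tool_pos"],o["tool_rot"],o["wrist_force"],o["width"],o["time"])
for y in(.09,.098,.106,.109): print(y,proj(w,(.465,y,.095)),proj(w,(.481,y,.095)))
```

```text
[0.4724 0.1023 0.0802] [[ 0.0005 -0.0021  1.    ]
 [ 0.0004  1.      0.0021]
 [-1.      0.0004  0.0005]] [ 0.8352  0.7983 -0.0004] 0.04256761641835354 11.95
0.09 [305.1013 273.6418] [335.58   273.7367]
0.098 [304.9741 259.7425] [335.8569 259.8385]
0.106 [304.8434 245.4697] [336.1412 245.5668]
0.109 [304.7935 240.0181] [336.2498 240.1156]
```

View pics/s12.png

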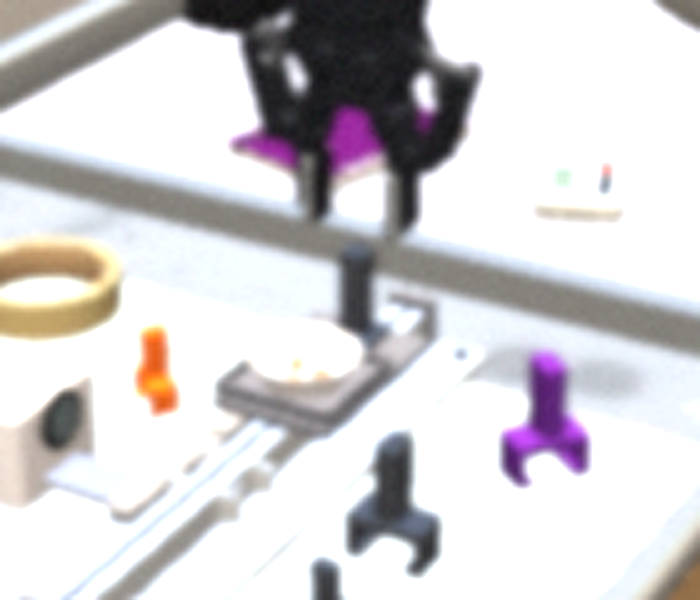

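View pics/w12.png

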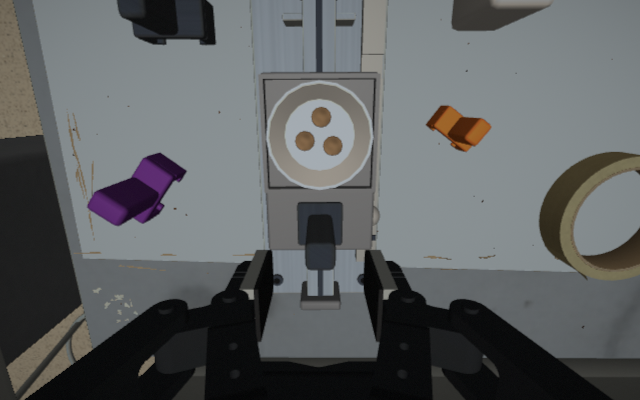

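Request:
jog_arm:
  targets:
    - [[0,2,0,0,0,0,0],[0,1.5,0,0,0,0,0],[0,0.8,0,0,0,0,0],[0,0,0,0,0,0,0],[-1,0,0,0,0,0,0],[-1,0,0,0,0,0,0],[-1,0,0,0,0,0,0],[-1,0,0,0,0,0,0]]
  grip_force: 60

```text
time: 12.75
tool_pos: [0.473, 0.1017, 0.0374]
tool_rot: [[0.002, -0.001, 1.0], [0.0, 1.0, 0.001], [-1.0, 0.0, 0.002]]
wrist_force: [0.2, -0.0, 4.8]
width: 0.015
```

Run:
```python
from cell import bot
from h import *
im=bot.camera("side")["pixels"][:,:,::-1]
o=cv2.resize(im[160:280,260:400],None,fx=5,fy=5,interpolation=cv2.INTER_CUBIC)
cv2.imwrite("pics/s13.png",cv2.convertScaleAbs(o[:600],alpha=1.5))
w=bot.camera("wrist");np.savez("pics/w13.npz",**w); cv2.imwrite("pics/w13.png",w["pixels"][:,:,::-1])
o=bot.get_obs(); print(o["tool_pos"],o["wrist_force"],o["wrist_torque"],o["width"],o["time"])
```

```text
[0.473  0.1017 0.0373] [ 0.4546 -0.6414  6.2573] [-0.0364  0.0836  0.1794] 0.015010810063339345 12.85
```

View pics/s13.png

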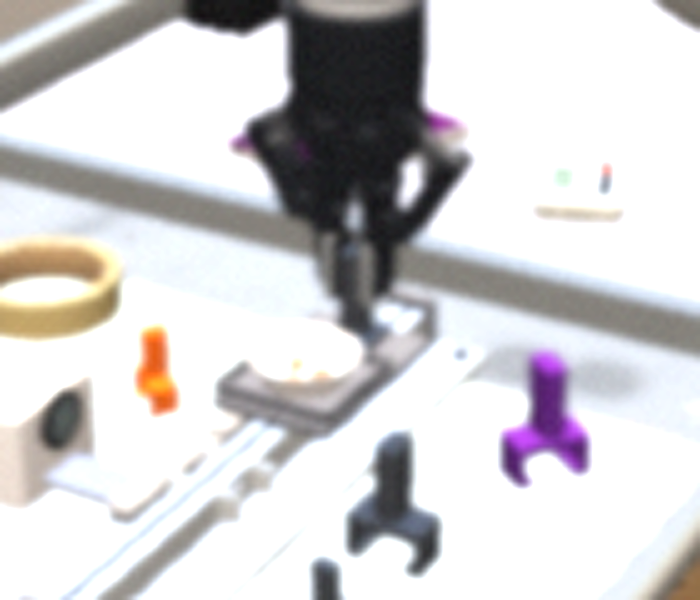

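View pics/w13.png

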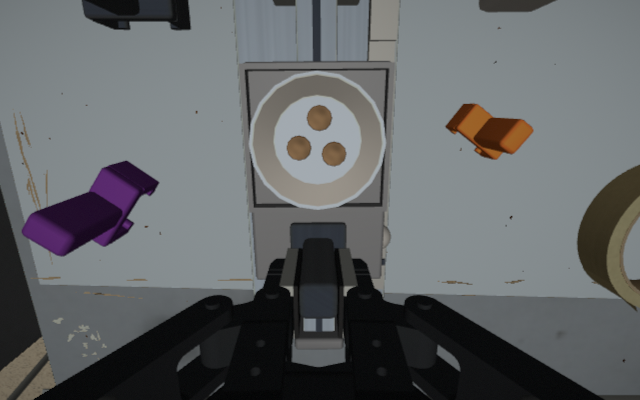

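Request:
jog_arm:
  targets:
    - [[-1,-0.1,0.3,0,0,0,0],[-1,0,0.8,0,0,0,0],[-1,0,1,0,0,0,0],[-1,0,1,0,0,0,0],[-1,0,1,0,0,0,0],[-1,0,1,0,0,0,0],[-1,0,0.6,0,0,0,0],[-1,0,0.3,0,0,0,0]]

```text
time: 13.65
tool_pos: [0.4724, 0.1597, 0.0374]
tool_rot: [[-0.0, -0.0, 1.0], [-0.003, 1.0, 0.0], [-1.0, -0.003, -0.0]]
wrist_force: [1.7, -5.5, 1.4]
width: 0.015
```

Run:
```python
from cell import bot
from h import *
w=bot.camera("wrist");np.savez("pics/w14.npz",**w); cv2.imwrite("pics/w14.png",w["pixels"][:,:,::-1])
o=bot.get_obs(); print(o["tool_pos"],o["wrist_force"],o["wrist_torque"],o["width"],o["time"])
```

```text
[0.4724 0.1605 0.0374] [ 3.6316 -0.7655 -3.5425] [-0.2438 -0.4666  0.1156] 0.015112242220127962 13.7
```

View pics/w14.png

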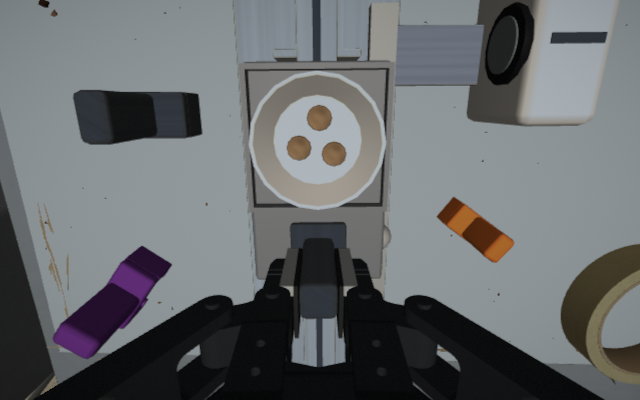

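Request:
jog_arm:
  targets:
    - [[-1,0,0.2,0,0,0,0],[-1,0,0.2,0,0,0,0],[-1,0,0.2,0,0,0,0],[-1,0,0.2,0,0,0,0]]

```text
time: 14.1
tool_pos: [0.4723, 0.1673, 0.0374]
tool_rot: [[-0.0, 0.0, 1.0], [-0.003, 1.0, -0.0], [-1.0, -0.003, -0.0]]
wrist_force: [2.1, -6.1, -0.1]
width: 0.0149
```

Request:
jog_arm:
  targets:
    - [[-1,0,0.1,0,0,0,0],[-1,0,0.1,0,0,0,0]]

```text
time: 14.3
tool_pos: [0.4723, 0.1694, 0.0374]
tool_rot: [[-0.0, 0.0, 1.0], [-0.003, 1.0, -0.0], [-1.0, -0.003, -0.0]]
wrist_force: [1.3, -5.5, -0.8]
width: 0.0151
```

Request:
jog_arm:
  targets:
    - [[-1,0,0.1,0,0,0,0],[-1,0,0.1,0,0,0,0]]

```text
time: 14.5
tool_pos: [0.4723, 0.1714, 0.0374]
tool_rot: [[-0.0, 0.0, 1.0], [-0.003, 1.0, -0.0], [-1.0, -0.003, -0.0]]
wrist_force: [1.8, -5.6, 0.7]
width: 0.0147
```

Request:
jog_arm:
  targets:
    - [[-1,0,0.1,0,0,0,0],[-1,0,0.1,0,0,0,0]]

```text
time: 14.7
tool_pos: [0.4723, 0.1734, 0.0374]
tool_rot: [[-0.0, 0.0, 1.0], [-0.003, 1.0, -0.0], [-1.0, -0.003, -0.0]]
wrist_force: [1.6, -6.0, 0.1]
width: 0.015
```

Request:
jog_arm:
  targets:
    - [[-1,0,0.1,0,0,0,0],[-1,0,0.1,0,0,0,0]]

```text
time: 14.9
tool_pos: [0.4722, 0.1753, 0.0374]
tool_rot: [[-0.001, 0.0, 1.0], [-0.003, 1.0, -0.0], [-1.0, -0.003, -0.001]]
wrist_force: [1.9, -5.6, 0.9]
width: 0.0152
```

Request:
jog_arm:
  targets:
    - [[-1,0,0.1,0,0,0,0],[-1,0,0.1,0,0,0,0]]

```text
time: 15.1
tool_pos: [0.4723, 0.1774, 0.0374]
tool_rot: [[-0.0, 0.0, 1.0], [-0.003, 1.0, -0.0], [-1.0, -0.003, -0.0]]
wrist_force: [2.3, -6.4, 1.3]
width: 0.0152
```

Request:
jog_arm:
  targets:
    - [[-1,0,0.1,0,0,0,0],[-1,0,0.1,0,0,0,0]]

```text
time: 15.3
tool_pos: [0.4722, 0.1794, 0.0374]
tool_rot: [[-0.001, 0.0, 1.0], [-0.003, 1.0, -0.0], [-1.0, -0.003, -0.001]]
wrist_force: [1.2, -5.4, 0.5]
width: 0.0148
```

Request:
jog_arm:
  targets:
    - [[-1,0,0.1,0,0,0,0],[-1,0,0.1,0,0,0,0]]

```text
time: 15.5
tool_pos: [0.4722, 0.1813, 0.0374]
tool_rot: [[-0.001, 0.0, 1.0], [-0.003, 1.0, -0.0], [-1.0, -0.003, -0.001]]
wrist_force: [1.7, -5.6, 1.2]
width: 0.0147
```

Request:
jog_arm:
  targets:
    - [[-1,0,0.1,0,0,0,0],[-1,0,0.1,0,0,0,0]]

```text
time: 15.7
tool_pos: [0.4722, 0.1834, 0.0374]
tool_rot: [[-0.001, 0.0, 1.0], [-0.003, 1.0, -0.0], [-1.0, -0.003, -0.001]]
wrist_force: [1.6, -6.5, 0.7]
width: 0.0149
```

Request:
jog_arm:
  targets:
    - [[-1,0,0.1,0,0,0,0],[-1,0,0.1,0,0,0,0]]

```text
time: 15.9
tool_pos: [0.4722, 0.1854, 0.0374]
tool_rot: [[-0.001, 0.0, 1.0], [-0.003, 1.0, -0.0], [-1.0, -0.003, -0.001]]
wrist_force: [1.1, -5.1, 0.9]
width: 0.0151
```

Request:
jog_arm:
  targets:
    - [[-1,0,0.1,0,0,0,0],[-1,0,0.1,0,0,0,0]]

```text
time: 16.1
tool_pos: [0.4721, 0.1874, 0.0374]
tool_rot: [[-0.001, 0.0, 1.0], [-0.003, 1.0, -0.0], [-1.0, -0.003, -0.001]]
wrist_force: [0.2, -6.3, 2.0]
width: 0.0147
```

Request:
jog_arm:
  targets:
    - [[-1,0,0.1,0,0,0,0],[-1,0,0.1,0,0,0,0]]

```text
time: 16.3
tool_pos: [0.4721, 0.1894, 0.0374]
tool_rot: [[-0.001, 0.0, 1.0], [-0.003, 1.0, -0.0], [-1.0, -0.003, -0.001]]
wrist_force: [0.8, -5.5, 1.5]
width: 0.0151
```

Request:
jog_arm:
  targets:
    - [[-1,0,0.1,0,0,0,0],[-1,0,0.1,0,0,0,0]]

```text
time: 16.5
tool_pos: [0.4721, 0.1913, 0.0374]
tool_rot: [[-0.001, 0.0, 1.0], [-0.003, 1.0, -0.0], [-1.0, -0.003, -0.001]]
wrist_force: [1.2, -5.1, 1.3]
width: 0.0146
```

Request:
jog_arm:
  targets:
    - [[-1,0,0.1,0,0,0,0],[-1,0,0.1,0,0,0,0]]

```text
time: 16.7
tool_pos: [0.4721, 0.1935, 0.0374]
tool_rot: [[-0.001, 0.0, 1.0], [-0.003, 1.0, -0.0], [-1.0, -0.003, -0.001]]
wrist_force: [1.2, -4.2, 1.1]
width: 0.0147
```

Request:
jog_arm:
  targets:
    - [[-1,0,0.1,0,0,0,0],[-1,0,0.1,0,0,0,0]]

```text
time: 16.9
tool_pos: [0.4721, 0.1966, 0.0374]
tool_rot: [[-0.0, -0.0, 1.0], [-0.001, 1.0, 0.0], [-1.0, -0.001, -0.0]]
wrist_force: [2.3, -1.7, -2.6]
width: 0.0147
```

Request:
jog_arm:
  targets:
    - [[-1,0,0.1,0,0,0,0],[-1,0,0.1,0,0,0,0]]

```text
time: 17.1
tool_pos: [0.4721, 0.1997, 0.0374]
tool_rot: [[-0.0, -0.001, 1.0], [0.0, 1.0, 0.001], [-1.0, 0.0, -0.0]]
wrist_force: [2.2, -3.2, -3.8]
width: 0.0151
```

Request:
jog_arm:
  targets:
    - [[-1,0,0.1,0,0,0,0],[-1,0,0.1,0,0,0,0]]

```text
time: 17.3
tool_pos: [0.472, 0.2006, 0.0374]
tool_rot: [[-0.001, -0.001, 1.0], [-0.001, 1.0, 0.001], [-1.0, -0.001, -0.001]]
wrist_force: [2.5, -4.8, -3.3]
width: 0.0148
```

Request:
jog_arm:
  targets:
    - [[-1,0,0,0,0,0,0],[-1,0,0,0,0,0,0],[-1,0,0,0,0,0,0]]

```text
time: 17.6
tool_pos: [0.472, 0.2009, 0.0374]
tool_rot: [[-0.0, -0.001, 1.0], [-0.001, 1.0, 0.001], [-1.0, -0.001, -0.0]]
wrist_force: [2.4, -3.9, -5.1]
width: 0.0151
```

Request:
jog_arm:
  targets:
    - [[-1,0,0.1,0,0,0,0],[-1,0,0,0,0,0,0]]

```text
time: 17.8
tool_pos: [0.472, 0.2021, 0.0374]
tool_rot: [[-0.0, -0.001, 1.0], [-0.001, 1.0, 0.001], [-1.0, -0.001, -0.0]]
wrist_force: [2.5, -4.4, -5.0]
width: 0.0147
```

Request:
jog_arm:
  targets:
    - [[-1,0,0.1,0,0,0,0],[-1,0,0,0,0,0,0]]

```text
time: 18.0
tool_pos: [0.472, 0.2032, 0.0374]
tool_rot: [[-0.0, -0.001, 1.0], [-0.0, 1.0, 0.001], [-1.0, -0.0, -0.0]]
wrist_force: [3.4, -4.0, -6.4]
width: 0.0148
```

Request:
jog_arm:
  targets:
    - [[-1,0,0.1,0,0,0,0],[-1,0,0,0,0,0,0]]

```text
time: 18.2
tool_pos: [0.472, 0.2036, 0.0374]
tool_rot: [[-0.001, -0.001, 1.0], [-0.001, 1.0, 0.001], [-1.0, -0.001, -0.001]]
wrist_force: [2.5, -5.9, -5.4]
width: 0.0146
```

Request:
jog_arm:
  targets:
    - [[-1,0,0.1,0,0,0,0],[-1,0,0,0,0,0,0]]

```text
time: 18.4
tool_pos: [0.472, 0.204, 0.0374]
tool_rot: [[-0.001, -0.0, 1.0], [-0.002, 1.0, 0.0], [-1.0, -0.002, -0.001]]
wrist_force: [1.6, -7.7, -4.1]
width: 0.015
```

Request:
jog_arm:
  targets:
    - [[-1,0,-0.1,0,0,0,0],[-1,0,-0.1,0,0,0,0],[-1,0,-0.1,0,0,0,0],[-1,0,0,0,0,0,0],[-1,0,0,0,0,0,0]]

```text
time: 18.9
tool_pos: [0.472, 0.2036, 0.0375]
tool_rot: [[0.0, -0.002, 1.0], [0.002, 1.0, 0.002], [-1.0, 0.002, 0.0]]
wrist_force: [4.0, 3.5, -14.6]
width: 0.0151
```

Request:
jog_arm:
  targets:
    - [[-1,0,-0.1,0,0,0,0],[-1,0,0,0,0,0,0],[-1,0,0,0,0,0,0]]

```text
time: 19.2
tool_pos: [0.472, 0.2026, 0.0375]
tool_rot: [[0.0, -0.002, 1.0], [0.002, 1.0, 0.002], [-1.0, 0.002, 0.0]]
wrist_force: [4.3, 3.1, -15.5]
width: 0.0151
```

Request:
jog_arm:
  targets:
    - [[-1,0,-0.1,0,0,0,0],[-1,0,0,0,0,0,0]]

```text
time: 19.4
tool_pos: [0.472, 0.2017, 0.0375]
tool_rot: [[0.0, -0.002, 1.0], [0.002, 1.0, 0.002], [-1.0, 0.002, 0.0]]
wrist_force: [3.7, 3.7, -16.9]
width: 0.0147
```

Request:
jog_arm:
  targets:
    - [[-1,0,-0.1,0,0,0,0],[-1,0,0,0,0,0,0]]

```text
time: 19.6
tool_pos: [0.472, 0.2008, 0.0375]
tool_rot: [[0.0, -0.002, 1.0], [0.002, 1.0, 0.002], [-1.0, 0.002, 0.0]]
wrist_force: [3.8, 3.7, -14.9]
width: 0.0153
```

Request:
jog_arm:
  targets:
    - [[-1,0,-0.1,0,0,0,0],[-1,0,0,0,0,0,0]]

```text
time: 19.8
tool_pos: [0.4721, 0.2, 0.0375]
tool_rot: [[0.0, -0.002, 1.0], [0.002, 1.0, 0.002], [-1.0, 0.002, 0.0]]
wrist_force: [4.3, 4.3, -16.0]
width: 0.015
```

Request:
jog_arm:
  targets:
    - [[-1,0,-0.1,0,0,0,0],[-1,0,0,0,0,0,0]]

```text
time: 20.0
tool_pos: [0.4721, 0.1997, 0.0375]
tool_rot: [[0.0, -0.002, 1.0], [0.003, 1.0, 0.002], [-1.0, 0.003, 0.0]]
wrist_force: [4.3, 6.0, -18.1]
width: 0.0151
```

Request:
jog_arm:
  targets:
    - [[-1,0,0.1,0,0,0,0],[-1,0,0.1,0,0,0,0],[-1,0,0.1,0,0,0,0],[-1,0,0.1,0,0,0,0],[-1,0,0,0,0,0,0],[-1,0,0,0,0,0,0]]

```text
time: 20.6
tool_pos: [0.4721, 0.2003, 0.0375]
tool_rot: [[-0.001, -0.0, 1.0], [-0.001, 1.0, 0.0], [-1.0, -0.001, -0.001]]
wrist_force: [4.3, -3.8, -11.7]
width: 0.0147
```

Request:
jog_arm:
  targets:
    - [[-1,0,0.1,0,0,0,0],[-1,0,0.05,0,0,0,0],[-1,0,0,0,0,0,0],[-1,0,0,0,0,0,0]]

```text
time: 21.0
tool_pos: [0.472, 0.2015, 0.0375]
tool_rot: [[-0.001, -0.0, 1.0], [-0.002, 1.0, 0.0], [-1.0, -0.002, -0.001]]
wrist_force: [3.3, -4.7, -11.5]
width: 0.0146
```

Request:
jog_arm:
  targets:
    - [[-1,0,-0.1,0,0,0,0],[-1,0,0,0,0,0,0],[-1,0,0,0,0,0,0],[-1,0,0,0,0,0,0],[-1,0,0,0,0,0,0]]

```text
time: 21.5
tool_pos: [0.472, 0.2015, 0.0375]
tool_rot: [[-0.0, -0.001, 1.0], [-0.001, 1.0, 0.001], [-1.0, -0.001, -0.0]]
wrist_force: [3.7, -3.9, -14.1]
width: 0.0148
```

Run:
```python
from cell import bot
from h import *
im=bot.camera("side")["pixels"][:,:,::-1]
o=cv2.resize(im[190:310,250:390],None,fx=5,fy=5,interpolation=cv2.INTER_CUBIC)
cv2.imwrite("pics/s15.png",cv2.convertScaleAbs(o[:600],alpha=1.3))
w=bot.camera("wrist");np.savez("pics/w15.npz",**w); cv2.imwrite("pics/w15.png",w["pixels"][:,:,::-1])
o=bot.get_obs(); print(o["tool_pos"],o["wrist_force"],o["qd"],o["width"],o["time"])
```

```text
[0.472  0.2015 0.0375] [  4.5362  -3.8388 -13.5524] [-0.0015 -0.0009  0.0007 -0.0017  0.0008  0.0003  0.0018] 0.015174665198282578 21.6
```

View pics/s15.png

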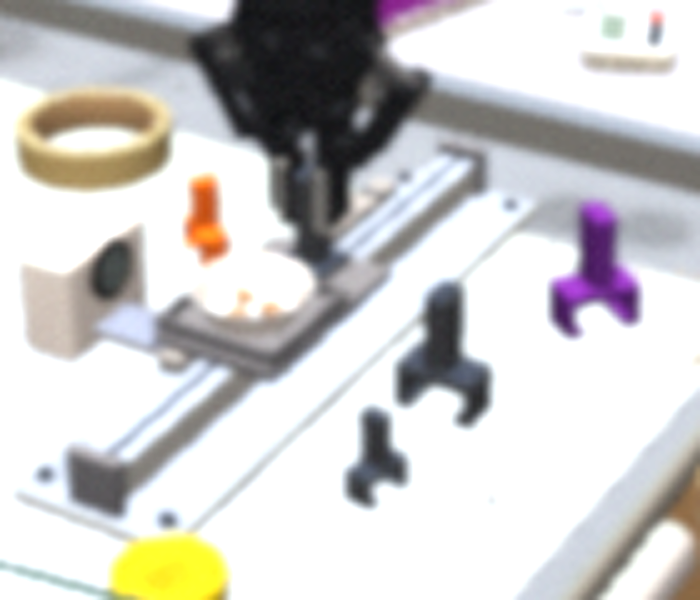

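View pics/w15.png

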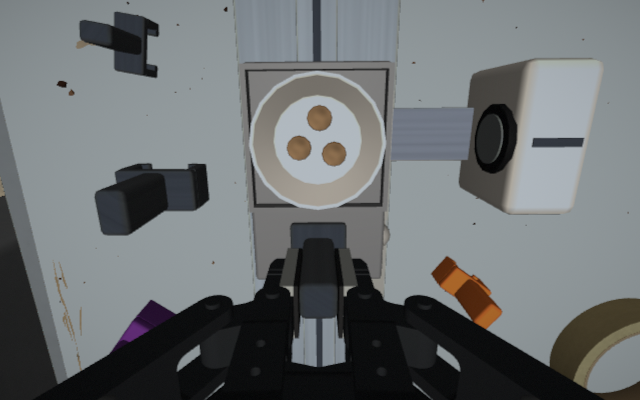

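Run:
```python
from cell import bot
print(bot.hand_in()); o=bot.get_obs(); print(o["tool_pos"],o["wrist_force"],o["width"],o["time"])
```

```text
the job is handed in; nothing more can be done
None
the job is handed in; nothing more can be done
```

I handed the job in at 21.6 s; no verdict is reported. As far as I can tell it is done.

- **Lock clip:** I lifted it straight off the rail by its tab. It stands upright and untouched on the bench, about 93 mm to the robot's side of the rail's middle.
- **Carriage:** I slid it by its grip post and felt for the notch. The pull-forward began at tool y about 0.193. Resistance rose at about 0.2034 going forward and about 0.2001 coming back.
- **Finish:** I stopped at tool y 0.2015, near the middle of that play, at a travel of roughly 0.12 m. The post was still gripped at 60 N.

**Last checks:**
- The final pictures show the clip upright and clear, and the tape and timer as they were. Only the pot's cap is in view, and it looks unmoved.
- The arm was at rest, with about -4 N along the rail and -14 N vertically on the wrist.
- The ball's height cannot be read. That it is settled follows only from the forces felt.

**Disagreements:**
- **Fingertips:** The pictures put them about 30 mm short of the stated TCP. My first try at the tab caught only its top edge: the fingers closed to 11 mm on a 14 mm tab. I went about 25 mm lower and gripped again.
- **Clip position:** The wrist camera put the clip about 5 mm farther along +y than the top camera. I followed the wrist view.
- **Sliding force:** It read about 5.7 N going forward and 3 to 4 N coming back. The stated range is 1 to 4 N.

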